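# Hold the dusting stencil over the glazed loaf cake

### The job

Pick up the lattice stencil by its upright grip, pinching the brittle acrylic gently (no more than about 20 N), and carry it over the strapped bread tins to the rectangular loaf cake. Stop with the stencil hovering level about 1 cm above the wet glaze, centred and squared up with the cake and never touching it, and finish while still holding it there, ready for a colleague to dust the sugar. Leave everything else where it stands.

Things in the scene. Friction and masses are not known exactly. Their poses are not given: they have to be found in the camera images.
- stencil: Rigid white acrylic stencil, about 75 g, lying flat: plate 210 mm long (own x), 106 wide (own y), 3 thick, cut through with a diamond lattice. Origin: centre of its underside; own z up. On the middle of its own -y long side stands an upright grip: a tab 8 mm thick (along y), 50 wide (along x), its round top 59 above the underside. Brittle: squeeze it with no more than about 20 N.
- stencil_grip (a point): Point in the middle of the stencil's upright grip, 38 mm above the plate's underside, 49 mm from the plate's centre along the stencil's own -y. Pinch the tab here across its 8 mm thickness, from above.
- loaf_cake: Rectangular loaf cake with wet dark chocolate glaze, loose on a white card board (236 x 130 x 4 mm). Flat glazed top 200 mm long (own x), 96 wide (own y), 70 above the bench. Origin: centre of the board's underside; own z up. The stencil's long side goes along the cake's long side; either way round is fine.
- loaf_top (a point): Centre of the flat glazed top of the loaf cake, 70 mm above the bench; its axes are those of the loaf cake (x along the cake's length).
- round_cake: Round sandwich cake, 136 mm in diameter and 56 mm high, on a round white card 160 mm in diameter. Not the cake to be dusted: leave it alone. Origin: centre of the underside.
- tins: Strap of three steel loaf tins in a row, 335 mm long (own x, pointing away from the robot), 166 wide (own y), rims 88 high; two hold baked loaves whose crowns reach 117 above the bench. 2 kg, loose, between the stencil and the cakes. Origin: centre of the underside.
- dredger: Metal sugar shaker with domed top, 72 mm in diameter and 133 mm high, with a loop handle reaching 64 mm from its axis along own +y. Leave it standing. Origin: centre of the underside.
- palette_knife: Palette knife lying flat on the bench beyond the cakes, 325 mm long (own x), 30 mm wide, 16 mm high. Leave it alone. Origin: on the bench under the root of the blade.
Mind the look-alikes: they are no part of the job. There is more than one size of the stencil; the job needs the largest.

How it is judged (in metres and radians):
On the way, in this order (a step that is already met when the one before it is completed fails the run):
1. the stencil is lifted clear of the bench in the fingers (height (world z) of stencil above 0.04 m and contact force between the fingers and stencil above 0.5 N), for 0.1 s.
2. the stencil is carried across above the tins (height (world z) of stencil above 0.09 m and y of stencil in the frame of tins between -0.08 and 0.08 m and x of stencil in the frame of tins between -0.25 and 0.22 m).
At the end, for the whole second after the job is handed in: Held still by the fingers alone: stencil centre within 10 mm of the centre of the loaf cake's top, long sides parallel within 0.1 rad (either way round), level within 0.08 rad, underside 3 to 20 mm above the glaze, touching neither cakes nor tins (horizontal distance between stencil and loaf_top below 0.01 m and angle between the x axis of stencil and the x axis of loaf_cake, either way round below 0.1 rad and angle between stencil's own z axis and vertical below 0.08 rad and z of stencil in the frame of loaf_top between 0.003 and 0.02 m and contact force between stencil and loaf_cake below 0.05 N and contact force between stencil and round_cake below 0.05 N and contact force between stencil and tins below 0.05 N and contact force between the fingers and stencil above 0.5 N and linear speed of stencil below 0.02 m/s); the arm keeps its last pose, push and grip.
It fails at once if the stencil touches the glazed loaf cake (contact force between stencil and loaf_cake above 0.2 N).
It fails at once if the brittle grip is squeezed with over 25 N (both pads together over 50 N) (contact force between the fingers and stencil above 50 N).
It fails at once if the loaf cake is disturbed (distance of loaf_cake from where it was at the start of the episode above 0.01 m).
It fails at once if the round cake, tins, dredger or palette knife is disturbed (distance of any of round_cake, tins, dredger, palette_knife from where it was at the start of the episode above 0.015 m).
It also fails if it takes over 45 s, if anything falls off the work surface, if the arm or the gripper's body presses on something with over 40 N, if the wrist force passes 120 N, or if a joint passes its speed limit or range.

### The arm

A 6-joint arm with a two-finger parallel gripper is mounted at the origin on the work surface. World frame = base frame: x ahead of the robot, y to its left, z up, the work surface at z = 0. Lengths are in m, angles in degrees, forces in N, time in s.
With the tool pointing down it reaches from about 0.25 to 0.725 m from the base axis. Payload 9.7 kg.
Tool frame: the origin (TCP) lies at the very end of the fingers, on their centre line; the grasp point (between the pads) lies 19 mm behind it; y points along the fingers, x is the direction in which the jaws open and shut, and the axes are right-handed (so a half turn about y gives the same grasp; the last joint's range is limited). The gripper opens to 85 mm and grips with 20 to 120 N. Pads are 22 mm wide; open, the fingers measure 114 mm over their backs; the gripper's body (76 mm by 85 mm) begins 54 mm behind the grasp point. The pads swing forward as they close: fully open they stand 13 mm farther back than shut.
Start: joints at [-72.422, 4.979, 10.078, 95.1, 0, 90], TCP at [0.166, -0.524, 0.231] pointing down, gripper open.
Joint ranges: [-179.16, 179.16], [-48.56, 103.87], [-65.8, 70.77], [-126.05, 130.52], [-82.76, 87.17], [-180, 180]. Speed limits (degrees/s): [127.2, 127.2, 147.25, 180, 180, 180].

### API

Orientations are given as [roll, pitch, yaw] about the fixed x, y, z axes, in that order (R = Rz(yaw) Ry(pitch) Rx(roll)).
In Python, from workcell import bot gives the robot as it stands.
- The arm moves only by the shell command python3 -m jog 'ROWS' [FORCE]. ROWS is JSON, a list of rows, each an object with "rotation": the turn, a rotation vector about the world's x, y, z in degrees, a list of three; "travel": the shift along the world's x, y, z in mm, a list of three; "jaw": the gripper command: -1 is shut, 1 is fully open, values between are in proportion. In form: [{"rotation": [rx, ry, rz], "travel": [x, y, z], "jaw": jaw}, ...]. A call has 1 to 8 rows; each row shifts and turns the commanded pose from where the row before left it; what a row does not reach is not made up. A row lasts 1/8 s, in which the tool goes at most 62.5 mm and 10.7 degrees, less where a joint would pass 70% of its speed; a pose out of reach is approached as far as the arm can. A call with a gripper value outside its range is refused whole. The fingers move at their own pace and stop on an object; FORCE is the grip in N (left out, the last holds). Time passes only in rows, so rows that do not move let the fingers close. It gives the time, the measured TCP pose, the force and the opening at its end, in the units of the state.
- bot.get_obs(): the state, without advancing time (a new reading comes with each control period).
- bot.camera(name): name is "side" or "top"; returns the picture (400x640x3 uint8, red, green, blue); there is no depth.
- bot.camera_params(name): a dict with "K" (3x3 intrinsics, pixels), "dist_coeffs" ([k1, k2, p1, p2, k3] as OpenCV has them; the pictures are not rectified), "view" (4x4, takes a point from world to camera coordinates). Camera axes: x right, y up, looking along -z (the intrinsics and any distortion apply to the point x, -y, -z); pixel columns grow to the right and rows downward; lengths in m; the calibration is good to about 2 mm. A picture is of the moment at which its call begins. camera_params takes no time and is no camera call.
- bot.job_done(): hands the job in, once; it reports no verdict.
Trained networks look in the newest picture that a camera, given by its name, has taken for a name from the list of things; names that differ only in an ending like _2 or _b are one class to them, and where a whole thing is asked for, a point or a joint stands for the part that bears it (a point fixed in the world has none). Each returns a list of dicts, best first, with "score" (0 to 1); they miss things now and then, are a little off and sometimes report something else, mostly with a low value. They report only what shows in the picture. A call takes as long as a camera call. They do not tell look-alikes from the thing itself.
- bot.recognise(camera, thing): "xy" ([column, row] in pixels, amid what is visible of it).
- bot.trace(camera, thing): "mask" (400x640 bool, what is visible of it) and "xy" ([column, row] in pixels, amid what is visible of it).
The state is a dict: "time": time; "q": joint angles; "qd": joint speeds; "joint_efforts": joint torques, N m; "ee_pos": TCP position; "tcp_rot": TCP orientation; "wrist_force": force on the tool from outside, world axes, zero at the start; "torque": the same for the moment, N m; "opening": finger opening in m.
Only numpy, scipy, OpenCV 4.12 (cv2) and the standard library are available. Lean on these libraries where they do the work, as an engineer would, in place of code of your own. Each camera call takes 0.05 s, during which the arm holds its last target.

## Working session

There is one attempt and no reset: what is moved stays moved. The work goes in short steps, Python scripts to look and compute and a shell command to move; the robot and the scene stay as the last step left them, time stands still between calls to the robot, and variables do not carry over. Pictures are saved under pics/ and viewed, and the job is handed in when it is done.

```bash
mkdir -p pics
python3 - <<'E'
from workcell import bot
import cv2
for c in ("top","side"):
    im=bot.camera(c); cv2.imwrite(f"pics/{c}0.png",im[:,:,::-1])
    p=bot.camera_params(c); print(p)
print(bot.get_obs())
E
```

```text
{'K': array([[401.18887657,   0.        , 316.47111024],
       [  0.        , 401.18887657, 195.79500818],
       [  0.        ,   0.        ,   1.        ]]), 'dist_coeffs': array([-0.04261986,  0.        ,  0.        ,  0.        ,  0.        ]), 'view': array([[-3.40778679e-03, -9.99728630e-01,  2.30445886e-02,
        -1.18433584e-01],
       [ 9.92835095e-01, -6.29922341e-04,  1.19490913e-01,
        -5.35080021e-01],
       [-1.19443970e-01,  2.32866759e-02,  9.92567816e-01,
        -1.22909500e+00],
       [ 0.00000000e+00,  0.00000000e+00,  0.00000000e+00,
         1.00000000e+00]])}
{'K': array([[415.20299044,   0.        , 315.90748914],
       [  0.        , 415.20299044, 197.45476666],
       [  0.        ,   0.        ,   1.        ]]), 'dist_coeffs': array([-0.10229798,  0.        ,  0.        ,  0.        ,  0.        ]), 'view': array([[ 0.96898852, -0.24700488, -0.00705923, -0.54618598],
       [ 0.18314284,  0.69869587,  0.69157991, -0.06439735],
       [-0.16589136, -0.67142585,  0.72226546, -1.02380595],
       [ 0.        ,  0.        ,  0.        ,  1.        ]])}
{'time': 0.1, 'q': array([-7.24232161e+01,  5.00862881e+00,  1.00416209e+01,  9.50995468e+01,
       -9.36404510e-04,  8.99993604e+01]), 'qd': array([ 0.03185366, -0.03561058,  0.12260047,  0.02710089, -0.05575569,
       -0.01087753]), 'joint_efforts': array([ 9.08831043e-05, -5.21561372e+01,  4.65652049e+01,  1.60157861e-02,
       -5.41572308e-05,  1.59085494e-05]), 'ee_pos': array([ 0.16602953, -0.52414357,  0.23067096]), 'tcp_rot': array([-9.00009357e+01,  6.65547666e-02, -7.24225766e+01]), 'wrist_force': array([-0.38685007,  0.01073902,  0.018141  ]), 'torque': array([-0.04663274, -0.00468442, -0.01524317]), 'opening': 0.0857963975454463}
```

View pics/top0.png

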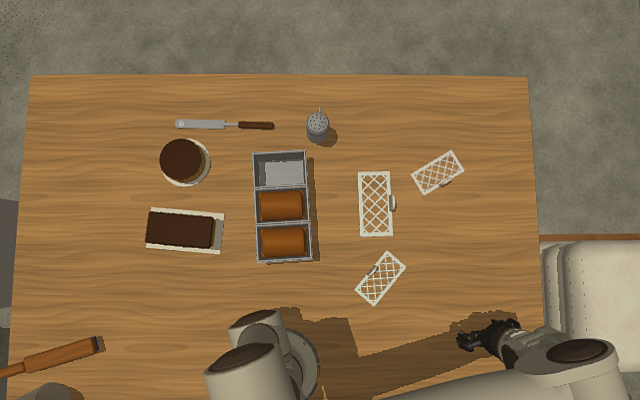

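View pics/side0.png

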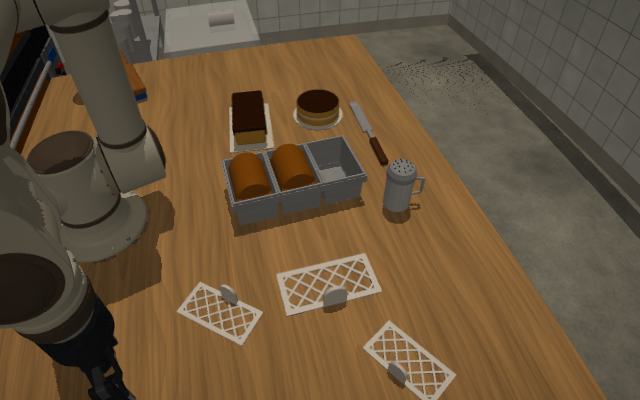

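The largest stencil is the middle one, at about (376,204) in the top view, with its grip on the right at (393,203). The loaf cake is at (183,230) and the strapped tins are at (282,206). Next I'll measure them.

```bash
cat > h.py <<'E'
import numpy as np, cv2
from workcell import bot
F=np.diag([1,-1,-1.])
def cam(c):
    p=bot.camera_params(c); V=np.array(p["view"]); return np.array(p["K"]),np.array(p["dist_coeffs"]),F@V[:3,:3],F@V[:3,3]
def proj(c,P):
    K,d,R,t=cam(c); return cv2.projectPoints(np.asarray(P,float).reshape(-1,1,3),cv2.Rodrigues(R)[0],t,K,d)[0].reshape(-1,2)
def plane(c,px,z):
    K,d,R,t=cam(c); u=cv2.undistortPoints(np.asarray(px,float).reshape(-1,1,2),K,d).reshape(-1,2)
    r=np.c_[u,np.ones(len(u))]@R; o=-R.T@t
    return o+r*((z-o[2])/r[:,2])[:,None]
def rect(c,mask,z):
    cs,_=cv2.findContours(mask.astype(np.uint8),cv2.RETR_EXTERNAL,cv2.CHAIN_APPROX_NONE)
    k=max(cs,key=cv2.contourArea).reshape(-1,2)
    P=plane(c,k,z)[:,:2]
    return cv2.minAreaRect((P*1000).astype(np.float32))
E
python3 - <<'E'
from h import *
for c in ("top","side"):
    bot.camera(c)
    for t,z in (("stencil",.003),("stencil_grip",.038),("loaf_cake",0.07),("loaf_top",.07),("tins",.088),("round_cake",.056),("dredger",.13)):
        if t in("stencil_grip","loaf_top"):
            r=bot.recognise(c,t)
        else: r=bot.trace(c,t)
        for i,x in enumerate(r):
            print(c,t,round(x["score"],2),np.round(x["xy"]),np.round(plane(c,x["xy"],z)[0],3), [np.round(v,1) for v in rect(c,x["mask"],z)] if "mask" in x else "")
            if "mask" in x: np.save(f"m_{c}_{t}_{i}.npy",x["mask"])
E
```

```text
top stencil 0.85 [374. 207.] [ 0.502 -0.306  0.003] [array([ 514.7, -314. ]), array([210.7, 115.9]), np.float64(0.5)]
top stencil 0.74 [383. 278.] [ 0.277 -0.329  0.003] [array([ 277.4, -321.8]), array([ 84. , 161.4]), np.float64(49.9)]
top stencil 0.63 [442. 178.] [ 0.597 -0.533  0.003] [array([ 615.8, -517.3]), array([ 79.8, 163.7]), np.float64(28.9)]
top stencil_grip 0.93 [380. 279.] [ 0.277 -0.314  0.038] 
top stencil_grip 0.76 [379. 204.] [ 0.509 -0.316  0.038] 
top stencil_grip 0.75 [436. 171.] [ 0.614 -0.503  0.038] 
top loaf_cake 0.82 [183. 230.] [0.426 0.283 0.07 ] [array([425.9, 281.4]), array([234.8, 126.6]), np.float64(84.7)]
top loaf_cake 0.23 [279. 207.] [ 0.495 -0.004  0.07 ] [array([502.6, -11.9]), array([342.4, 172.6]), np.float64(4.0)]
top loaf_top 0.66 [182. 230.] [0.426 0.286 0.07 ] 
top tins 0.93 [280. 207.] [ 0.493 -0.01   0.088] [array([501.6, -12.8]), array([338.6, 165.4]), np.float64(3.5)]
top tins 0.27 [186. 164.] [0.627 0.278 0.088] [array([634. , 283.4]), array([152.7, 142.5]), np.float64(45.9)]
top round_cake 0.82 [186. 160.] [0.645 0.287 0.056] [array([6
[... 654 characters left out ...]
stencil_grip 0.8 [226. 308.] [ 0.294 -0.337  0.038] 
side stencil_grip 0.75 [330. 286.] [ 0.506 -0.341  0.038] 
side stencil_grip 0.66 [248. 124.] [0.42  0.263 0.038] 
side stencil_grip 0.57 [401. 361.] [ 0.589 -0.527  0.038] 
side tins 0.67 [295. 177.] [ 0.497 -0.055  0.088] [array([499. , -42.6]), array([333.5, 242.4]), np.float64(3.8)]
side round_cake 0.73 [328. 289.] [ 0.499 -0.356  0.056] [array([ 501.7, -341.3]), array([195.5, 101.2]), np.float64(2.7)]
side round_cake 0.57 [319. 112.] [0.633 0.238 0.056] [array([636.2, 257.6]), array([214.2, 145.9]), np.float64(75.0)]
side dredger 0.97 [397. 184.] [ 0.707 -0.177  0.13 ] [array([ 721.8, -182.1]), array([171.7,  86.8]), np.float64(66.8)]
```

```bash
cat > fit.py <<'E'
from h import *
from scipy.optimize import minimize
def box(cx,cy,lx,ly,z0,z1):
    return np.array([[cx+sx*lx/2,cy+sy*ly/2,z] for sx in(-1,1) for sy in(-1,1) for z in(z0,z1)])
MOD={"stencil":[box(0,0,.21,.106,0,.003),box(0,-.049,.05,.008,0,.045),box(0,-.049,.028,.008,.04,.058)],
"loaf_cake":[box(0,0,.236,.13,0,.004),box(0,0,.2,.096,0,.07)],
"tins":[box(0,0,.335,.166,.08,.088),box(0,0,.31,.145,0,.08)]}
S=4
def sil(c,name,p,z=0):
    co,s=np.cos(p[2]),np.sin(p[2]); im=np.zeros((400*S,640*S),np.uint8)
    for b in MOD[name]:
        w=b.copy(); w[:,0]=p[0]+co*b[:,0]-s*b[:,1]; w[:,1]=p[1]+s*b[:,0]+co*b[:,1]; w[:,2]+=z
        q=proj(c,w); h=cv2.convexHull(((q+.5)*S).astype(np.float32)); cv2.fillConvexPoly(im,np.round(h*16).astype(np.int32),255,shift=4)
    return cv2.resize(im,(640,400),interpolation=cv2.INTER_AREA)/255.
def fit(name,masks,p0,z=0):
    def cost(d):
        p=np.array(p0)+np.array(d)*[.01,.01,.05]
        return sum(np.abs(sil(c,name,p,z)-m).sum()/m.sum() for c,m in masks.items())
    r=minimize(cost,[0,0,0],method="Nelder-Mead",options=dict(initial_simplex=[[0,0,0],[1,0,0],[0,1,0],[0,0,1]],xatol=.01,fatol=1e-5))
    return np.array(p0)+r.x*[.01,.01,.05],r.fun
def fill(m):
    m=cv2.morphologyEx(m.astype(np.uint8),cv2.MORPH_CLOSE,np.ones((3,3)))
    cs,_=cv2.findContours(m,cv2.RETR_EXTERNAL,cv2.CHAIN_APPROX_NONE)
    o=np.zeros_like(m); cv2.drawContours(o,[max(cs,key=cv2.contourArea)],-1,1,-1); return o.astype(float)
E
python3 - <<'E'
from fit import *
L=lambda f:fill(np.load(f))
t,s=L("m_top_stencil_0.npy"),L("m_side_stencil_1.npy")
for m in({"top":t,"side":s},{"top":t},{"side":s}):
    p,f=fit("stencil",m,[.513,-.312,.01]);print("st",p.round(4),f)
t=L("m_top_loaf_cake_0.npy")
p,f=fit("loaf_cake",{"top":t},[.426,.29,1.48+0.]);print("cake",p.round(4),f)
p,f=fit("loaf_cake",{"top":t},[.426,.29,-.09]) ;print("cake?",p.round(4),f)
t,s=L("m_top_tins_0.npy"),L("m_side_tins_0.npy")
p,f=fit("tins",{"top":t,"side":s},[.50,-.01,.06]);print("tins",p.round(4),f)
E
python3 - <<'E'
import cv2
a=cv2.imread('pics/top0.png')[180:280,120:420]; cv2.imwrite('pics/topc.png',cv2.resize(a[:, :130],None,fx=6,fy=6,interpolation=cv2.INTER_CUBIC)); cv2.imwrite('pics/topd.png',cv2.resize(a[:80,220:],None,fx=7,fy=7,interpolation=cv2.INTER_CUBIC))
E
```

```text
st [ 0.5141 -0.3089  0.0255] 0.08373141452386068
st [ 0.5164 -0.3082  0.0111] 0.03617743671846965
st [ 0.5126 -0.3091  0.0324] 0.024028191042954148
cake [0.4291 0.2994 1.481 ] 0.030253884425467104
cake? [0.4292 0.2994 1.4804] 0.030196452984250055
tins [ 0.5006 -0.0124  0.0593] 0.07332927327079435
```

Run:
```python
from h import *
bot.camera("side")
for x in bot.trace("side","loaf_cake"): print(x["score"],x["xy"],rect("side",x["mask"],.07)); 
for x in bot.trace("side","loaf_top"): print(x["score"],x["xy"],rect("side",x["mask"],.07))
# dark glaze in both
for c,(r0,r1,c0,c1) in(("top",(190,262,135,235)),("side",(80,140,225,275))):
    im=cv2.imread(f"pics/{c}0.png"); g=im.max(2)
    m=np.zeros(g.shape,np.uint8); m[r0:r1,c0:c1]=g[r0:r1,c0:c1]<75
    print(c,m.sum(),rect(c,m,.07)); np.save(f"g_{c}.npy",m)
```

```text
0.96 [248.3, 123.4] ((424.42156982421875, 245.70709228515625), (303.0506286621094, 123.16240692138672), 84.79694366455078)
0.59 [250.1, 120.1] ((426.1317138671875, 246.36904907226562), (303.7991027832031, 120.98110961914062), 84.83396911621094)
top 2070 ((427.8458251953125, 294.6051940917969), (200.1117401123047, 95.89103698730469), 84.3725357055664)
side 1284 ((424.9618835449219, 278.55224609375), (229.08502197265625, 95.21966552734375), 84.74823760986328)
```

View pics/topc.png

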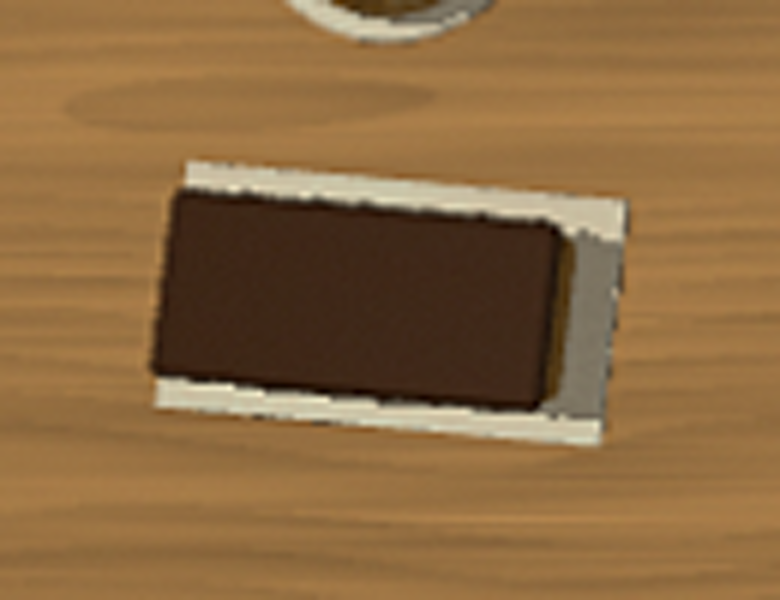

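View pics/topd.png

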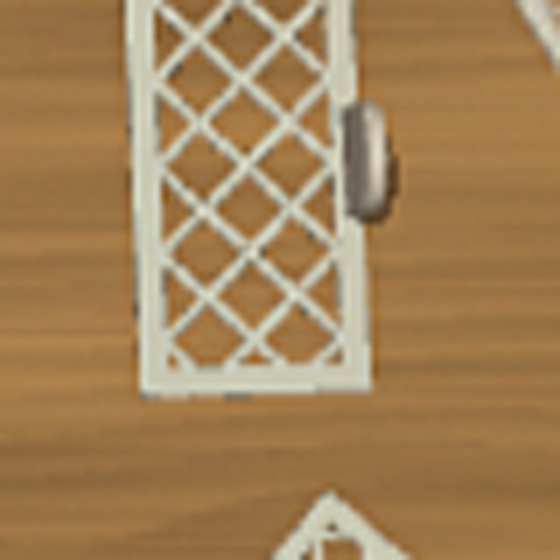

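The glaze top fits 200×96 mm at (0.428, 0.295). The stencil outline is 211 mm long, so it is the largest one. I'll refine both using corners.

Run:
```python
from h import *
b=np.array([(188,162),(627,200),(602,443),(157,408)],float); b=(b+.5)/6-.5+[120,180]
P=plane("top",b,.004)[:,:2]; print("board",P.mean(0),cv2.minAreaRect((P*1000).astype(np.float32)))
for c,(r0,r1,c0,c1) in(("top",(165,242,352,402)),("side",(250,320,270,390))):
    im=cv2.imread(f"pics/{c}0.png").astype(int); g=im.min(2); 
    m=np.zeros(g.shape,np.uint8); m[r0:r1,c0:c1]=g[r0:r1,c0:c1]>125
    n,l,s,_=cv2.connectedComponentsWithStats(m); m=(l==1+np.argmax(s[1:,4])).astype(np.uint8)
    print(c,m.sum(),rect(c,m,.003))
    np.save(f"s_{c}.npy",m); 
    cv2.imwrite(f"pics/st_{c}.png",cv2.resize(m[r0:r1,c0:c1]*255,None,fx=5,fy=5,interpolation=0))
```

```text
board [0.42902356 0.29812524] ((428.8974304199219, 298.04486083984375), (236.43777465820312, 130.86349487304688), 85.24221801757812)
top 1135 ((514.8159790039062, -308.2427062988281), (210.16026306152344, 105.70844268798828), 1.490891456604004)
side 1859 ((512.1119995117188, -309.0449523925781), (208.74534606933594, 104.9247055053711), 1.2917571067810059)
```

Run:
```python
from fit import *
import cv2
for c in("top","side"):
    im=cv2.imread(f"pics/{c}0.png"); im=cv2.resize(im,None,fx=4,fy=4,interpolation=cv2.INTER_CUBIC)
    for name,p in(("stencil",[.5145,-.309,.02]),("loaf_cake",[.428,.295,1.476])):
        co,s=np.cos(p[2]),np.sin(p[2])
        for b in MOD[name]:
            w=b.copy(); w[:,0]=p[0]+co*b[:,0]-s*b[:,1]; w[:,1]=p[1]+s*b[:,0]+co*b[:,1]
            q=((proj(c,w)+.5)*4).astype(int)
            for i in range(8):
                for j in range(i):
                    if bin(i^j).count("1")==1: cv2.line(im,tuple(map(int,q[i])),tuple(map(int,q[j])),(0,0,255),1)
    if c=="top": o=np.hstack([im[660:980,1400:1620],im[800:1040,560:920].repeat(1,0) if False else cv2.copyMakeBorder(im[800:1040,560:920],0,80,0,0,0)])
    else: o=np.hstack([im[1000:1280,1080:1560],cv2.copyMakeBorder(im[340:620,900:1110],0,0,0,0,0)])
    print(o.shape); cv2.imwrite(f"pics/ov_{c}.png",o)
```

```text
(320, 580, 3)
(280, 690, 3)
```

View pics/ov_top.png

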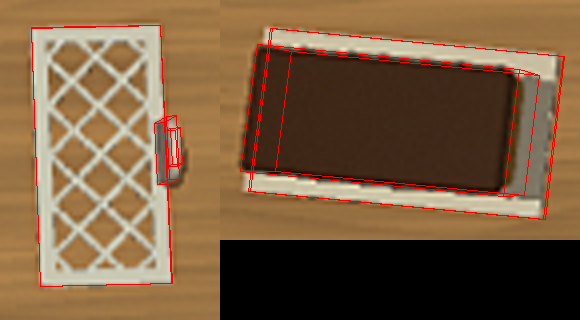

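View pics/ov_side.png

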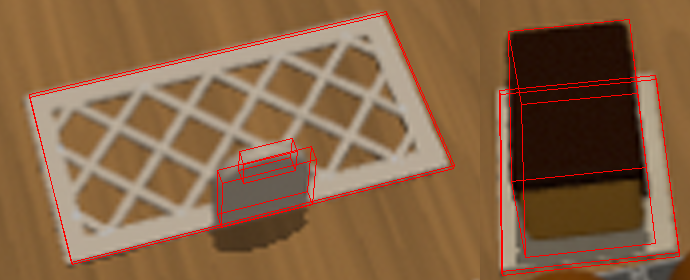

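The overlays match in both views. The stencil is at about (0.514, -0.309), yaw 1.4°, which puts the grip at about (0.515, -0.358). I'll move above it.

```bash
python3 -m jog '[{"rotation":[0,0,-2],"travel":[43,21,0],"jaw":1},{"rotation":[0,0,-2],"travel":[43,21,0],"jaw":1},{"rotation":[0,0,-2],"travel":[43,21,0],"jaw":1},{"rotation":[0,0,-2],"travel":[44,20,0],"jaw":1},{"rotation":[0,0,-2],"travel":[44,21,0],"jaw":1},{"rotation":[0,0,-2],"travel":[44,21,0],"jaw":1},{"rotation":[0,0,-2],"travel":[44,21,-20],"jaw":1},{"rotation":[0,0,-2],"travel":[44,20,-20],"jaw":1}]' 20
python3 - <<'E'
from h import *
o=bot.get_obs(); print(o["ee_pos"],o["tcp_rot"],o["q"])
E
```

```text
time: 2.05
ee_pos: [0.5166, -0.3575, 0.191]
tcp_rot: [-90.0, -0.0, -88.5]
wrist_force: [-0.3, -1.1, -0.3]
opening: 0.0855
[ 0.51662956 -0.3575026   0.19099413] [-8.99666315e+01 -2.75887138e-02 -8.84831476e+01] [-3.46816958e+01  1.52937199e+01  1.73920329e+01  9.20550919e+01
 -2.55645990e-03  1.43801443e+02]
```

```bash
python3 -m jog '[{"rotation":[0,0,0],"travel":[-1,0,-45],"jaw":1},{"rotation":[0,0,0],"travel":[0,0,-45],"jaw":1},{"rotation":[0,0,0],"travel":[0,0,-32],"jaw":1},{"rotation":[0,0,0],"travel":[0,0,0],"jaw":1}]'
python3 - <<'E'
from h import *
im=bot.camera("side"); cv2.imwrite("pics/a1.png",cv2.resize(im[200:360,230:450,::-1],None,fx=3,fy=3))
E
```

```text
time: 2.55
ee_pos: [0.5127, -0.3573, 0.0666]
tcp_rot: [-90.2, 0.2, -88.4]
wrist_force: [-0.5, 0.2, 0.3]
opening: 0.0852
```

View pics/a1.png

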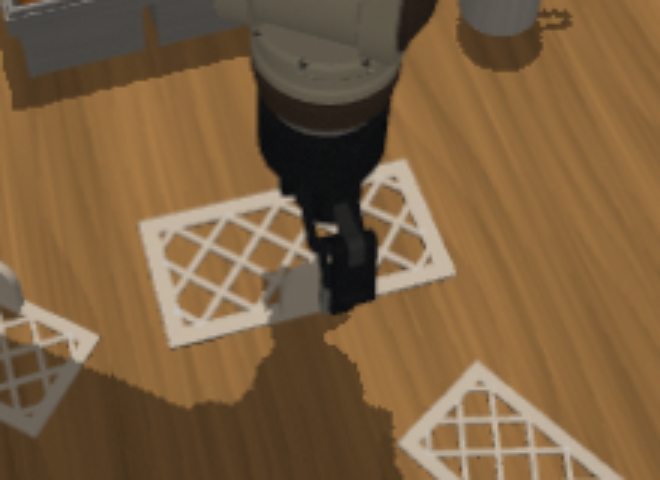

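The tab stands between the open fingers. I'll go down and close gently.

```bash
python3 -m jog '[{"rotation":[0,0,0],"travel":[1,-1,-24],"jaw":1},{"rotation":[0,0,0],"travel":[0,0,-23],"jaw":1},{"rotation":[0,0,0],"travel":[0,0,0],"jaw":1},{"rotation":[0,0,0],"travel":[0,0,0],"jaw":0.2},{"rotation":[0,0,0],"travel":[0,0,0],"jaw":-0.3},{"rotation":[0,0,0],"travel":[0,0,0],"jaw":-0.6}]' 20
```

```text
time: 3.35
ee_pos: [0.5155, -0.3596, 0.0233]
tcp_rot: [-89.9, -0.0, -88.4]
wrist_force: [0.6, 0.3, 0.4]
opening: 0.0324
```

```bash
python3 -m jog '[{"rotation":[0,0,0],"travel":[0,1,-3],"jaw":-0.7},{"rotation":[0,0,0],"travel":[0,0,0],"jaw":-0.8},{"rotation":[0,0,0],"travel":[0,0,0],"jaw":-1},{"rotation":[0,0,0],"travel":[0,0,0],"jaw":-1},{"rotation":[0,0,0],"travel":[0,0,0],"jaw":-1},{"rotation":[0,0,0],"travel":[0,0,0],"jaw":-1}]' 20;  python3 - <<'E'
from h import *
im=bot.camera("side"); cv2.imwrite("pics/a2.png",cv2.resize(im[200:360,230:450,::-1],None,fx=3,fy=3))
E
```

```text
time: 4.1
ee_pos: [0.5151, -0.3583, 0.0192]
tcp_rot: [-90.0, 0.0, -88.4]
wrist_force: [-0.2, 0.3, -0.9]
opening: 0.0076
```

View pics/a2.png

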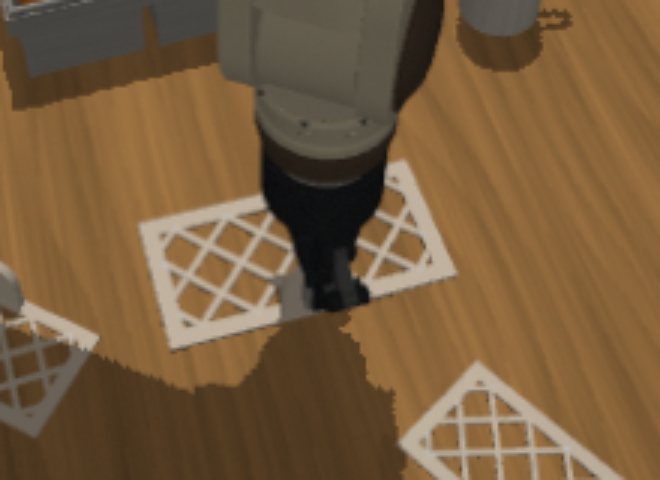

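The jaws stopped at 7.6 mm, so they are on the tab. I'll lift slowly.

```bash
python3 -m jog '[{"rotation":[0,0,0],"travel":[0,0,8],"jaw":-1},{"rotation":[0,0,0],"travel":[0,0,20],"jaw":-1},{"rotation":[0,0,0],"travel":[0,0,27],"jaw":-1},{"rotation":[0,0,0],"travel":[0,0,30],"jaw":-1},{"rotation":[0,0,0],"travel":[0,0,30],"jaw":-1},{"rotation":[0,0,0],"travel":[0,0,30],"jaw":-1},{"rotation":[0,0,0],"travel":[0,0,15],"jaw":-1},{"rotation":[0,0,0],"travel":[0,0,0],"jaw":-1}]' 20;  python3 - <<'E'
from h import *
im=bot.camera("side"); cv2.imwrite("pics/a3.png",im[:,:,::-1])
im=bot.camera("top"); cv2.imwrite("pics/a3t.png",im[:,:,::-1])
E
```

```text
time: 5.15
ee_pos: [0.5155, -0.3586, 0.1808]
tcp_rot: [-89.9, -0.1, -88.4]
wrist_force: [0.5, 0.2, -2.6]
opening: 0.0077
```

View pics/a3.png

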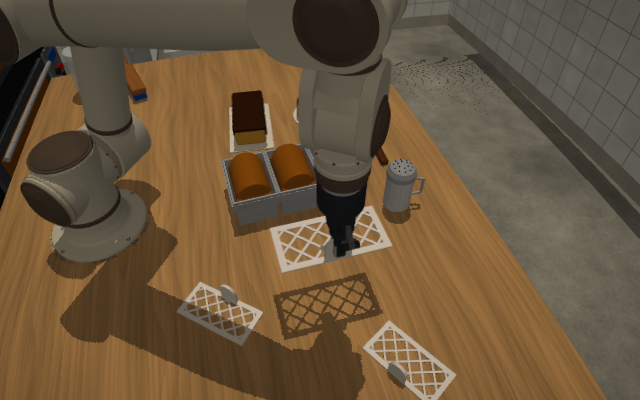

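View pics/a3t.png

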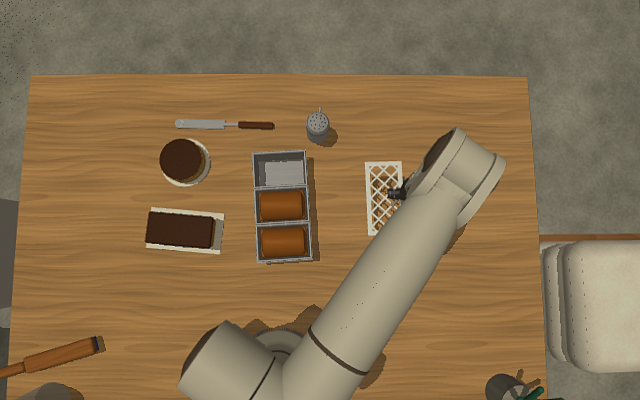

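The stencil is held and looks level: side view plate around (331,237), top view (384,198). I'll check its tilt against the model.

```bash
cat > ov.py <<'E'
from fit import *
from scipy.spatial.transform import Rotation as Ro
def draw(pngs,p,zu,tilt,roi,out,name="stencil",sc=4):
    os=[]
    for c in roi:
        im=cv2.resize(cv2.imread(pngs[c]),None,fx=sc,fy=sc,interpolation=cv2.INTER_CUBIC)
        R=Ro.from_euler("ZX",[p[2],tilt]).as_matrix()
        for b in MOD[name]:
            # tilt about grip
            g=np.array([0,-.049,.038]); w=R@(b-g).T; base=np.array([p[0],p[1],zu])+Ro.from_euler("Z",p[2]).as_matrix()@g
            q=((proj(c,w.T+base)+.5)*sc).astype(int)
            for i in range(8):
                for j in range(i):
                    if bin(i^j).count("1")==1: cv2.line(im,tuple(map(int,q[i])),tuple(map(int,q[j])),(0,0,255),1)
        x0,y0,x1,y1=[sc*v for v in roi[c]]; os.append(im[y0:y1,x0:x1])
    for i,o in enumerate(os): cv2.imwrite(out+f"_{i}.png",o); print(o.shape)
E
python3 - <<'E'
from ov import *
draw({"side":"pics/a3.png","top":"pics/a3t.png"},[.5143,-.3093,.026],.1618,0,{"side":(255,195,405,285),"top":(350,145,430,250)},"pics/o3")
E
```

```text
(360, 600, 3)
(420, 320, 3)
```

View pics/o3_0.png

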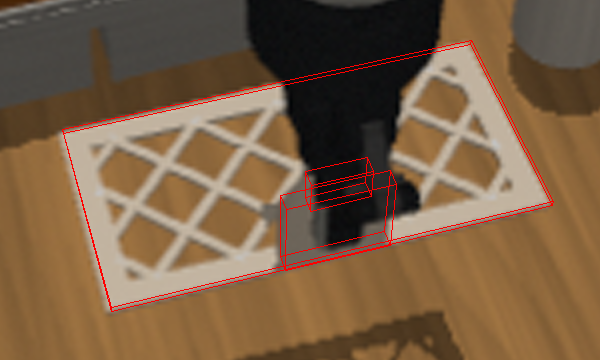

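View pics/o3_1.png

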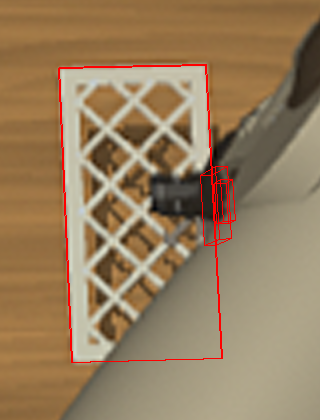

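Level, and the model matches. I'll carry it across: about (-39, +651) mm in total, with an 83° turn.

```bash
python3 -m jog '[{"rotation":[0,0,1],"travel":[-1,12,1],"jaw":-1},{"rotation":[0,0,3],"travel":[-2,24,2],"jaw":-1},{"rotation":[0,0,5],"travel":[-2,36,2],"jaw":-1},{"rotation":[0,0,5],"travel":[-2,40,0],"jaw":-1},{"rotation":[0,0,5],"travel":[-2,40,0],"jaw":-1},{"rotation":[0,0,5],"travel":[-3,40,0],"jaw":-1},{"rotation":[0,0,5],"travel":[-3,40,0],"jaw":-1},{"rotation":[0,0,5],"travel":[-3,40,0],"jaw":-1}]' 20
python3 -m jog '[{"rotation":[0,0,5],"travel":[-3,40,0],"jaw":-1},{"rotation":[0,0,5],"travel":[-3,40,0],"jaw":-1},{"rotation":[0,0,5],"travel":[-3,40,0],"jaw":-1},{"rotation":[0,0,5],"travel":[-3,40,0],"jaw":-1},{"rotation":[0,0,5],"travel":[-3,40,0],"jaw":-1},{"rotation":[0,0,5],"travel":[-2,40,0],"jaw":-1},{"rotation":[0,0,5],"travel":[-2,36,0],"jaw":-1},{"rotation":[0,0,5],"travel":[-2,30,0],"jaw":-1}]' 20
```

```text
time: 6.25
ee_pos: [0.4961, -0.0844, 0.1835]
tcp_rot: [-90.0, 0.1, -54.2]
wrist_force: [1.6, 0.4, -0.1]
opening: 0.0076
time: 7.25
ee_pos: [0.4749, 0.2213, 0.1835]
tcp_rot: [-90.0, 0.1, -14.2]
wrist_force: [0.6, -0.7, -1.2]
opening: 0.0073
```

```bash
python3 -m jog '[{"rotation":[0,0,4],"travel":[0,26,0],"jaw":-1},{"rotation":[0,0,3],"travel":[0,22,-10],"jaw":-1},{"rotation":[0,0,2],"travel":[0,14,-20],"jaw":-1},{"rotation":[0,0,0],"travel":[1,4,-10],"jaw":-1},{"rotation":[0,0,0],"travel":[0,0,0],"jaw":-1},{"rotation":[0,0,0],"travel":[0,0,0],"jaw":-1}]' 20
python3 - <<'E'
from h import *
im=bot.camera("side"); cv2.imwrite("pics/a4.png",im[:,:,::-1])
im=bot.camera("top"); cv2.imwrite("pics/a4t.png",im[:,:,::-1])
o=bot.get_obs(); print(o["ee_pos"],o["tcp_rot"])
E
```

```text
time: 8.0
ee_pos: [0.4773, 0.2853, 0.1448]
tcp_rot: [-90.0, -0.0, -5.5]
wrist_force: [0.8, 0.4, 0.4]
opening: 0.0081
[0.47747073 0.28535758 0.1451004 ] [-8.99618576e+01 -5.49656605e-02 -5.47458611e+00]
```

View pics/a4.png

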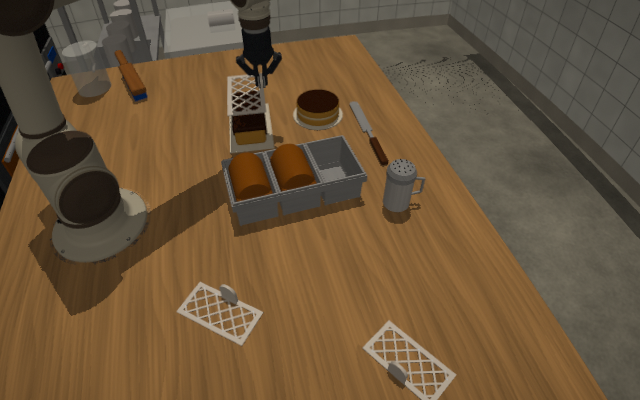

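View pics/a4t.png

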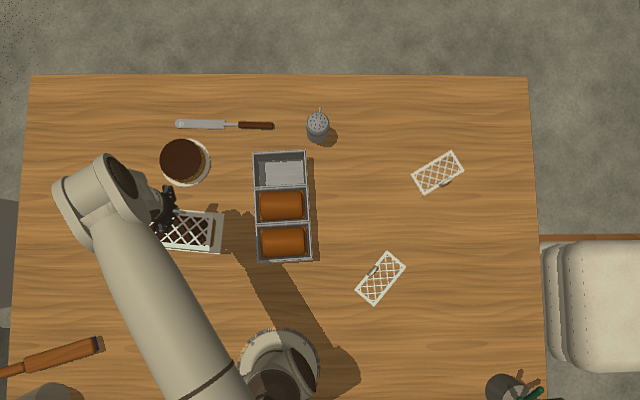

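Now over the cake, with the underside at about 126 mm. I'll make the fine shift, then descend slowly to TCP z ≈ 0.100 (underside about 0.081).

```bash
python3 -m jog '[{"rotation":[0,0,0.4],"travel":[-1,6,0],"jaw":-1},{"rotation":[0,0,0],"travel":[0,0,-6],"jaw":-1},{"rotation":[0,0,0],"travel":[0,0,-10],"jaw":-1},{"rotation":[0,0,0],"travel":[0,0,-8],"jaw":-1},{"rotation":[0,0,0],"travel":[0,0,-4],"jaw":-1},{"rotation":[0,0,0],"travel":[0,0,0],"jaw":-1},{"rotation":[0,0,0],"travel":[0,0,0],"jaw":-1}]' 20
python3 - <<'E'
from ov import *
im=bot.camera("side"); cv2.imwrite("pics/a5.png",im[:,:,::-1])
im=bot.camera("top"); cv2.imwrite("pics/a5t.png",im[:,:,::-1])
o=bot.get_obs(); e=o["ee_pos"];yaw=np.radians(o["tcp_rot"][2]+89.9); print(e,o["tcp_rot"])
p=[e[0]-.049*np.sin(yaw),e[1]+.049*np.cos(yaw),yaw]; print(p)
draw({"side":"pics/a5.png","top":"pics/a5t.png"},p,e[2]-.019,0,{"side":(215,60,285,160),"top":(130,180,240,270)},"pics/o5",sc=5)
E
```

```text
time: 8.98
ee_pos: [0.4762, 0.2917, 0.1166]
tcp_rot: [-90.0, -0.0, -5.0]
wrist_force: [0.1, -0.4, -0.2]
opening: 0.0077
[0.47624826 0.29176249 0.11662456] [-8.99823293e+01 -2.50087580e-02 -5.02384655e+00]
[np.float64(0.42744406605630186), np.float64(0.29613862298204585), np.float64(1.4813683341173969)]
(500, 350, 3)
(450, 550, 3)
```

View pics/o5_0.png

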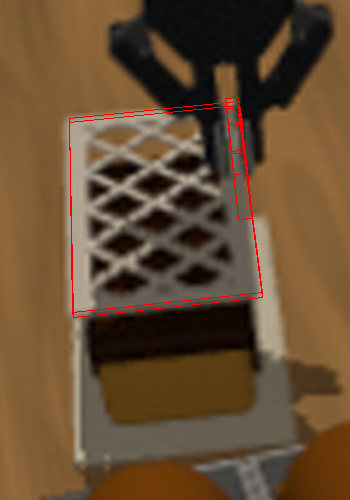

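View pics/o5_1.png

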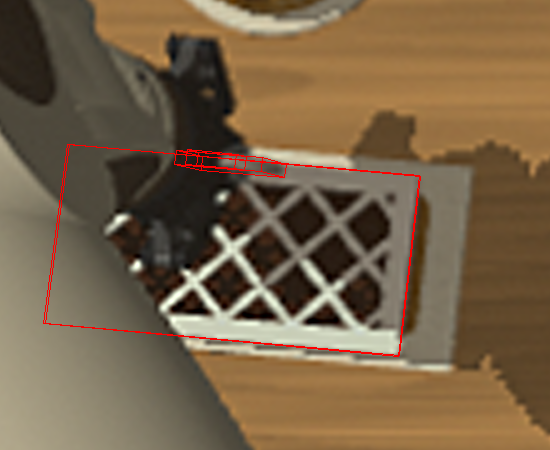

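The model overlay fits the held stencil. I'll go down the last 16 mm.

```bash
python3 -m jog '[{"rotation":[0,0,0],"travel":[0,0,-5],"jaw":-1},{"rotation":[0,0,0],"travel":[0,0,-5],"jaw":-1},{"rotation":[0,0,0],"travel":[0,0,-4],"jaw":-1},{"rotation":[0,0,0],"travel":[0,0,-2],"jaw":-1},{"rotation":[0,0,0],"travel":[0,0,0],"jaw":-1},{"rotation":[0,0,0],"travel":[0,0,0],"jaw":-1},{"rotation":[0,0,0],"travel":[0,0,0],"jaw":-1}]' 20
python3 - <<'E'
from ov import *
im=bot.camera("side"); cv2.imwrite("pics/a6.png",im[:,:,::-1])
im=bot.camera("top"); cv2.imwrite("pics/a6t.png",im[:,:,::-1])
o=bot.get_obs(); e=o["ee_pos"];yaw=np.radians(o["tcp_rot"][2]+89.9); print(e,o["tcp_rot"])
p=[e[0]-.049*np.sin(yaw),e[1]+.049*np.cos(yaw),yaw]; print(p)
draw({"side":"pics/a6.png","top":"pics/a6t.png"},p,e[2]-.019,0,{"side":(215,60,285,160),"top":(130,180,240,270)},"pics/o6",sc=5)
draw({"side":"pics/o6x.png"},p,0,0,{},"x")
# cake overlay, unfitted, at stencil pose
draw({"side":"pics/a6.png","top":"pics/a6t.png"},[p[0],p[1],p[2]],0,0,{"side":(215,60,285,160),"top":(130,180,240,270)},"pics/c6",name="loaf_cake",sc=5)
E
python3 - <<'E'
import cv2,numpy as np
a=[cv2.imread(f'pics/{n}6_0.png') for n in 'oc']; cv2.imwrite('pics/s6.png',np.hstack(a))
E
```

```text
time: 9.95
ee_pos: [0.4762, 0.2917, 0.1005]
tcp_rot: [-90.0, -0.0, -5.0]
wrist_force: [0.2, 0.2, -1.2]
opening: 0.0078
[0.47617775 0.29171233 0.10041307] [-8.99917623e+01 -1.05578803e-02 -5.02349771e+00]
[np.float64(0.4273735329041502), np.float64(0.2960881697248773), np.float64(1.4813744225451297)]
(500, 350, 3)
(450, 550, 3)
(500, 350, 3)
(450, 550, 3)
```

View pics/s6.png

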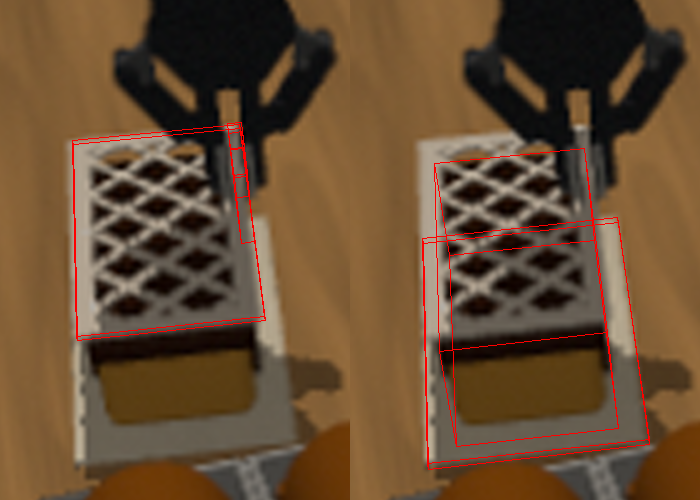

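View pics/c6_1.png

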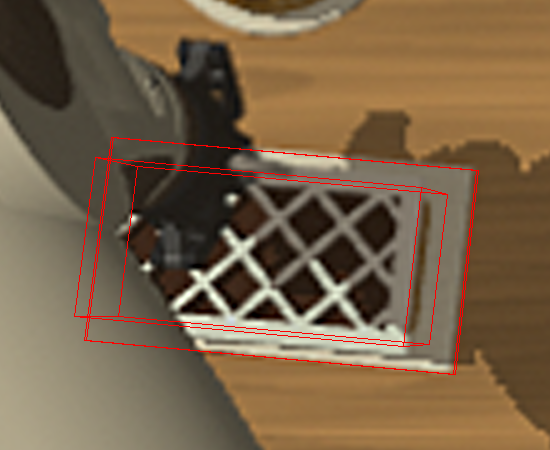

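All within about 2 mm: 11 mm clearance, level and squared, and the board and cake haven't moved. Handing in.

Run:
```python
from h import *
print(bot.job_done()); o=bot.get_obs(); print(o["ee_pos"],o["opening"],np.abs(o["qd"]).max())
```

```text
the job is handed in; nothing more can be done
None
the job is handed in; nothing more can be done
```

I picked up the largest stencil by its grip at the 20 N setting and carried it across the tins with about 45 mm of clearance. I handed the job in at about 10 s, with the stencil still held over the loaf cake; no verdict was reported.

**Last checks, just before handing in:**
- **Height:** the underside is about 81 mm above the bench, roughly 11 mm above the glaze.
- **Position:** the stencil's centre is at about (0.427, 0.296) m. The cake's centre came out at (0.428, 0.295) m from its glaze and (0.429, 0.298) m from its board.
- **Angle:** the stencil's yaw is 84.9° against about 85° for the cake. It is level by the tool pose, and the model overlay agreed in the camera views.
- **Grip:** the jaw opening held at 7.8 mm on the 8 mm tab, with wrist force around 1 N. Grip force was not measured directly; 20 N is the commanded value.
- **Surroundings:** no shift of the cakes, tins, dredger or palette knife was visible in the later pictures I viewed. I did not measure their positions again.

**Disagreements:** the two cameras and the glaze and board estimates of the cake's position differ by 2–3 mm, within the 10 mm allowed. The state could not be read after handing in.

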